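Load the tomato press and hold its drive collar home

ROBOT

A 6-joint arm with a two-finger parallel gripper is mounted at the origin on the work surface. World frame = base frame: x ahead of the robot, y to its left, z up, the work surface at z = 0. Lengths are in mm, angles in degrees, forces in N, time in s.
With the tool pointing down it reaches from about 300 to 850 mm from the base axis. Payload 4.2 kg.
Tool frame: the origin (TCP) lies at the very end of the fingers, on their centre line; the grasp point (between the pads) lies 19 mm behind it; z points along the fingers, y is the line along which they close (so a half turn about z gives the same grasp; the last joint's range is limited). The gripper opens to 91 mm and grips with 3 to 60 N. Pads are 32 mm wide; open, the fingers measure 118 mm over their backs; the gripper's body (76 mm by 178 mm) begins 60 mm behind the grasp point.
Start: joints at [-77.235, 18.312, 89.639, -0, 72.044, -1.146], TCP at [138.245, -558.152, 189.276] pointing down, gripper open.
Joint ranges: [-177.97, 177.97], [-48.28, 115.42], [12.27, 149.76], [-77.06, 257.06], [2.81, 150.46], [-146.56, 146.56]. Speed limits (degrees/s): [147.25, 147.25, 180, 180, 180, 180].

INTERFACE

Orientations are given as [roll, pitch, yaw] about the fixed x, y, z axes, in that order (R = Rz(yaw) Ry(pitch) Rx(roll)).
In Python, from workcell import * gives the robot as it stands.
- The arm moves only by the tool move_arm, never from a script. Its argument "motion" is a list of rows, each a list of 3 entries, a list of its own where there are three numbers: the finger opening in mm, from 0 to 91.2, then the shift along the world's x, y, z in units of 25 mm (1.0 is 25 mm), then the turn, a rotation vector about the world's x, y, z in units of 4 degrees (1.0 is 4 degrees). In form: [[grip, [x, y, z], [ax, ay, az]], ...]. A call has 1 to 20 rows; each row shifts and turns the commanded pose from where the row before left it; what a row does not reach is not made up. A row lasts 1/12 s, in which the tool goes at most 41.7 mm and 7.16 degrees, less where a joint would pass 70% of its speed; a pose out of reach is approached as far as the arm can. A call with a number of a shift or a turn outside -1 to 1 is refused whole. A call with a gripper value outside its range is refused whole. The fingers move at their own pace and stop on an object; "grip_force" is the grip in N (left out, the last holds). Time passes only in rows, so rows that do not move let the fingers close. It gives the time, the measured TCP pose, the force, the opening and the grip force at its end, in the units of the state.
- state(): the state, without advancing time (a new reading comes with each control period).
- grab_frame(name): name is "side" or "top"; returns the picture (480x640x3 uint8, blue, green, red); there is no depth.
- camera_info(name): a dict with "fx", "fy", "cx", "cy" (pixels), "rvec" (rotation vector, rad) and "tvec" (3), from world to camera coordinates, as OpenCV has them. Camera axes: x right, y down, z forward; pixel columns grow to the right and rows downward; lengths in mm; the calibration is good to about 2 mm. A picture is of the moment at which its call begins. camera_info takes no time and is no camera call.
- job_done(): hands the job in; it is judged then, once.
The state is a dict: "time_s": time; "qpos": joint angles; "qvel": joint speeds; "effort": joint torques, N m; "ee_pos": TCP position; "ee_rot": TCP orientation; "force": force on the tool from outside, world axes, zero at the start; "torque": the same for the moment, N m; "gripper_width": finger opening in mm; "gripper_force": force on a finger pad.
Only numpy, scipy, OpenCV 4.12 (cv2) and the standard library are available. Lean on these libraries where they do the work, as an engineer would, in place of code of your own. Each camera call takes 0.05 s, during which the arm holds its last target. There are 200 camera calls.

TASK

Pour all six cherry tomatoes from the blue cup into the feed bowl of the tomato press, and stand the empty cup upright on the table again. Then turn the knurled collar on the press until its hidden keyways drop over the pins, push it down against its spring until it is fully home, and finish while still holding it there with the gripper. Do not take the collar off its neck, and leave the other things on the table where they are.

Things in the scene. Friction and masses are not known exactly. Their poses are not given: they have to be found in the camera images.
- press: Tomato press fixed to the table: white base 190 (its x) x 320 (its y) x 90 mm high, bare steel feed bowl on top at its -y end, steel drive neck under the knurled collar at its +y end. Origin under the base near its centre, z up.
- feed (a point): Centre of the inner floor of the press's feed bowl, 96 mm above the table (70 mm to the press's -y side). The bowl flares from about 40 mm inner radius at the floor to 81 mm inner radius (85 outer) at the rim, which is 160 mm above the table.
- seat (a point): Centre of the steel shoulder (72 mm across) round the drive neck, 100 mm above the table (115 mm to the press's +y side); axes as the press's. The neck, hidden by the collar, is an upright 34 mm post 26.5 mm tall with three level pins, 7 mm thick, out to 25.5 mm from the axis, at 0, 120 and 240 degrees from the x axis; their tops are 12 mm above the shoulder.
- collar: Loose knurled metal collar (a cap closed on top), 60 mm across, 52 mm tall, about 0.16 kg; origin at the centre of its underside, z up along its axis. Its bore, 37 mm wide and 28 mm deep, has three keyways 10 mm wide over its full depth, hidden inside, at 0, 120 and 240 degrees from its x axis. It starts over the neck, resting on the pins.
- collar_top (a point): Centre of the collar's top face (bright metal disc), 52 mm above its underside. At the start the keyways are 30 to 60 degrees off the pins and the underside is 12 mm above the shoulder. Keyways over pins (within about 3 degrees): it drops about 6 mm onto the spring plunger. Pushed home, its underside sits on the shoulder and its top is 152 mm above the table.
- plunger (a joint): Travel of the spring plunger in the top of the neck, m: 0 = up; 0.006 when the collar is fully home. It pushes the collar up with about 4 N at first and 8 N at home, so the collar rises again by 6 mm if let go.
- cup: Blue open smooth plastic cup, 80 mm tall, outer diameter tapering from 70 mm at the rim to 54 mm at the foot (62 mm at mid height), wall 3 mm, about 0.09 kg, standing on the table; origin at the centre of its underside, z towards its mouth.
- tom0: Red cherry tomato, rigid slippery ball of 22 mm diameter, 10 g, in the cup at the start; origin at its centre.
- tom1: Red cherry tomato, rigid slippery ball of 22 mm diameter, 10 g, in the cup at the start; origin at its centre.
- tom2: Red cherry tomato, rigid slippery ball of 22 mm diameter, 10 g, in the cup at the start; origin at its centre.
- tom3: Red cherry tomato, rigid slippery ball of 22 mm diameter, 10 g, in the cup at the start; origin at its centre.
- tom4: Red cherry tomato, rigid slippery ball of 22 mm diameter, 10 g, in the cup at the start; origin at its centre.
- tom5: Red cherry tomato, rigid slippery ball of 22 mm diameter, 10 g, in the cup at the start; origin at its centre.
- slicer_a: Large red tomato on the chopping board, 72 mm across, 53 mm tall; leave alone. Origin under its centre.
- slicer_b: Large red tomato on the chopping board, 72 mm across, 53 mm tall; leave alone. Origin under its centre.
- bottle: Clear water bottle, 68 mm across, 210 mm tall, blue cap; leave alone. Origin under its centre.
- phone: Black phone lying flat, 75 x 155 x 9 mm; leave alone. Origin under its centre.
- jar: Amber jar with brass lid, 72 mm across, 100 mm tall; leave alone. Origin under its centre.

How it is judged (in metres and radians):
On the way, in this order (a step that is already met when the one before it is completed fails the run):
1. all six cherry tomatoes lie in the feed bowl (horizontal distance between each of tom0, tom1, tom2, tom3, tom4, tom5 and feed below 0.08 m and z of each of tom0, tom1, tom2, tom3, tom4, tom5 in the frame of feed below 0.07 m), for 0.2 s.
2. the empty cup stands upright on the table, let go (height (world z) of cup below 0.006 m and angle between cup's own z axis and vertical below 0.1 rad and contact force between the fingers and cup below 0.2 N), for 0.2 s.
3. the collar is over the pins and pushed fully home (z of collar in the frame of seat below 0.0025 m and horizontal distance between collar and seat below 0.004 m and angle between collar's own z axis and vertical below 0.06 rad and value of joint plunger above 0.004 m), for 0.2 s.
At the end, for the whole second after the job is handed in: All six cherry tomatoes in the bowl (within 80 mm of its axis); cup upright (0.1 rad) on the table within 6 mm, untouched; collar upright on the neck (4 mm, 0.06 rad), underside within 2.5 mm of the shoulder, plunger in over 4 mm, fingers still on the collar with over 2 N (all of step 1 and all of step 2 and all of step 3 and contact force between the fingers and collar above 2 N and contact force between cup and collar below 0.2 N); the arm keeps its last pose, push and grip.
It fails at once if the collar is taken off its neck (lifted 30 mm above the shoulder) (z of collar in the frame of seat above 0.03 m).
It fails at once if a large tomato, the bottle, the phone or the jar is displaced by more than 30 mm (distance of any of slicer_a, slicer_b, bottle, phone, jar from where it was at the start of the episode above 0.03 m).
It also fails if it takes over 56 s, if anything falls off the work surface, if the arm or the gripper's body presses on something with over 40 N, if the wrist force passes 120 N, or if a joint passes its speed limit or range.

## Working session

There is one attempt and no reset: what is moved stays moved. The work goes in short steps, Python scripts to look and compute and a tool call to move; the robot and the scene stay as the last step left them, time stands still between calls to the robot, and variables do not carry over. Pictures are saved under pics/ and viewed, at most 10 in all, crops included, and the job is handed in when it is done.

Besides the shell and the picture viewer there is one more tool, called after ">>>" as name(argument=value, ...) on one line, values as JSON. move_arm: Moves the arm, as the interface text tells. Shifts and turns lie within -1 to 1; 1 stands for 25 mm of shift or 4 degrees of turn. Its arguments: {"type":"object","properties":{"motion":{"type":"array","items":{"type":"array"}},"grip_force":{"type":"number"}},"required":["motion"]}

```bash
ls; mkdir -p pics
cat > h.py <<'E'
from workcell import *
import numpy as np, cv2
def cam(n):
    c=camera_info(n); R=cv2.Rodrigues(np.array(c["rvec"],float))[0]; t=np.array(c["tvec"],float).ravel()
    return c,R,t
def ray(n,u,v):
    c,R,t=cam(n); d=R.T@np.array([(u-c["cx"])/c["fx"],(v-c["cy"])/c["fy"],1]); return -R.T@t,d
def onz(n,u,v,z):
    o,d=ray(n,u,v); return o+d*(z-o[2])/d[2]
def proj(n,p):
    c,R,t=cam(n); q=R@np.array(p,float)+t; return c["fx"]*q[0]/q[2]+c["cx"],c["fy"]*q[1]/q[2]+c["cy"]
E
python3 - <<'E'
from h import *
for n in("top","side"):
    f=grab_frame(n); cv2.imwrite(f"pics/{n}0.png",f); print(n,ray(n,320,240),camera_info(n)["fx"])
print(state())
E
```

```text
pics
top (array([2.56339905e+02, 5.32914540e-01, 1.23353427e+03]), array([ 0.22123014,  0.00797868, -0.97543559])) 526.0760800269717
side (array([ 462.03863195, -664.95082002,  884.72274037]), array([ 0.07118248,  0.67153117, -0.73773284])) 457.553017133158
{'time_s': 0.1, 'qpos': array([-7.72339767e+01,  1.83479842e+01,  8.97006682e+01, -1.52040495e-03,
        7.20441614e+01, -1.14762048e+00]), 'qvel': array([-0.04269681, -0.23123828, -0.12228914,  0.0208663 , -0.00722774,
       -0.11576673]), 'effort': array([ 1.26889149e-04, -4.13333094e+01, -2.32508934e+01,  7.29175843e-02,
        4.21757600e-02, -6.47381898e-05]), 'ee_pos': array([ 138.12791087, -557.64338091,  188.49584641]), 'ee_rot': array([-1.79907176e+02, -4.13610447e-04,  1.39141133e+01]), 'force': array([ 0.46542273,  0.44329939, -0.65463321]), 'torque': array([-0.00376477, -0.01123104, -0.02412577]), 'gripper_force': 0.0, 'gripper_width': 90.88758183565663}
```

View pics/top0.png

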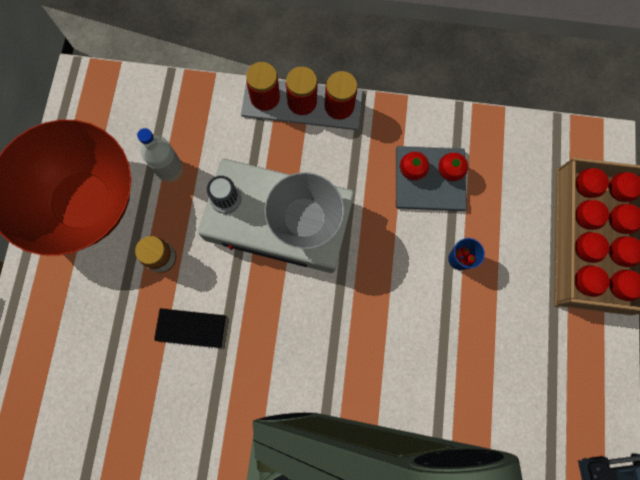

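View pics/side0.png

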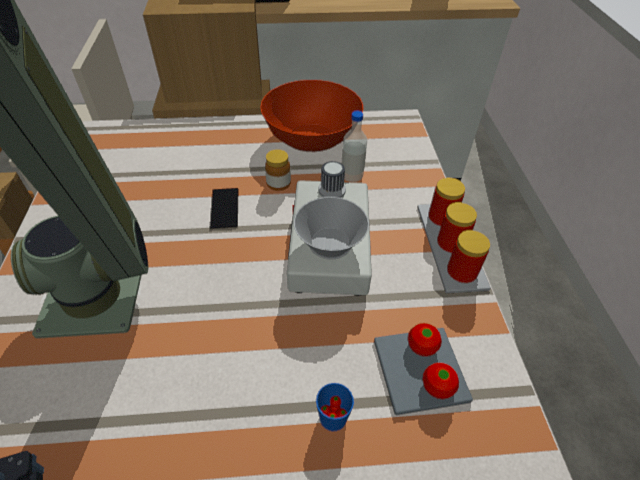

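Top view: cup at about (466,255), bowl (305,212), collar (222,192), bottle (160,155), jar (155,252). In the side view the cup is at (335,405) and the collar at (332,176). I'll measure these next.

Run:
```python
from h import *
f=cv2.imread("pics/top0.png"); s=cv2.imread("pics/side0.png")
for n,im,(x0,y0,x1,y1) in (("top",f,(430,220,510,300)),("side",s,(290,360,380,450))):
    b,g,r=[im[y0:y1,x0:x1,i].astype(int) for i in range(3)]
    m=((b>r+40)&(b>g+30)).astype(np.uint8)
    c=max(cv2.findContours(m,0,2)[0],key=cv2.contourArea); c=cv2.convexHull(c).reshape(-1,2)+[x0,y0]
    x,y,w,h=cv2.boundingRect(c); print(n,"cup box",x,y,w,h)
# silhouette circle on z=80: take hull points projected to z=80, and fit
    P=np.array([onz(n,u,v,80)[:2] for u,v in c]);print(" z80 box",P.min(0).round(),P.max(0).round())
    P=np.array([onz(n,u,v,0)[:2] for u,v in c]);print(" z0 box",P.min(0).round(),P.max(0).round())
crop=f[140:280,190:370]; a=cv2.resize(crop,None,fx=4,fy=4,interpolation=2)
crop=s[150:300,280:380]; b=cv2.resize(crop,None,fx=4,fy=4,interpolation=2)
cv2.imwrite("pics/ct.png",a); cv2.imwrite("pics/cs.png",b)
```

```text
top cup box 449 239 35 29
 z80 box [ 498. -356.] [ 564. -280.]
 z0 box [ 514. -381.] [ 585. -300.]
side cup box 316 383 38 48
 z80 box [ 498. -379.] [ 566. -293.]
 z0 box [ 501. -351.] [ 576. -256.]
```

View pics/ct.png

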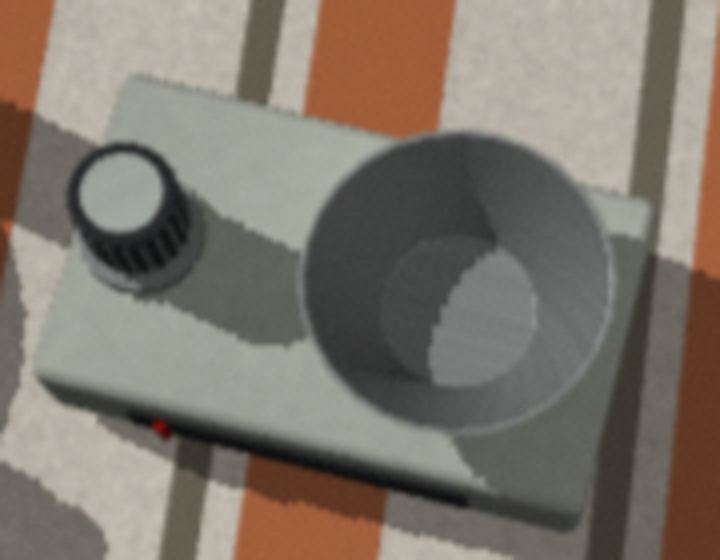

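View pics/cs.png

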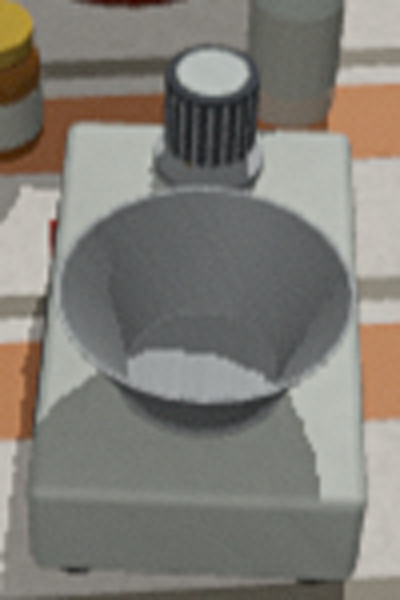

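Crops: collar disc at top (220.6,188) and side (333,168.7). Bowl rim centre at top (304.2,210.4) and side (331.6,223).

Run:
```python
from h import *
def tri(a,b):
    o1,d1=ray("top",*a);o2,d2=ray("side",*b)
    s=np.linalg.lstsq(np.c_[d1,-d2],o2-o1,rcond=None)[0];return o1+d1*s[0],o2+d2*s[1]
for nm,a,b,z in (("collar",(220.6,188),(333,168.7),164),("bowl",(304.2,210.4),(331.6,223),160)):
    print(nm,onz("top",*a,z).round(1),onz("side",*b,z).round(1),[p.round(1) for p in tri(a,b)])
c=onz("top",220.6,188,164);b=onz("top",304.2,210.4,160)
d=c-b;print(np.hypot(*d[:2]),"yaw",np.degrees(np.arctan2(-d[0],d[1])))
def lim(n,c,h):
    q=np.array([proj(n,[c[0]+r*np.cos(t),c[1]+r*np.sin(t),z]) for r,z in ((35,80),(27,0)) for t in np.linspace(0,6.28,60)]);return np.r_[q.min(0),q.max(0)].round(1)
for cc in ((530,-319),(532,-316),(534,-319)):print(cc,lim("top",cc,0),lim("side",cc,0))
# keyed features: bottle, jar, slicers, phone
for nm,n,u,v,z in (("bottlecap","top",146,136,210),("jar","top",152,247,100),("slA","top",414,165,40),("slB","top",453,166,40),("phone","top",190,328,9),("cap side","side",357,117,210),("jar","side",277,158,100)):
    print(nm,onz(n,u,v,z).round())
```

```text
collar [584.9 233.5 164. ] [584.7 228.  164. ] [array([586.4, 234.6, 159.1]), array([585.5, 234.5, 158.8])]
bowl [559.4  50.4 160. ] [562.1  43.9 160. ] [array([561.6,  50.8, 152.3]), array([563.1,  51. , 152.7])]
184.87943812850529 yaw -7.906293001695735
(530, -319) [445.5 237.8 482.2 270.8] [313.9 378.3 352.3 427.5]
(532, -316) [444.3 236.7 480.9 269.8] [314.9 376.7 353.2 425.8]
(534, -319) [445.6 236.  482.3 269.1] [316.1 378.2 354.5 427.3]
bottlecap [664. 397. 210.]
jar [451. 374. 100.]
slA [ 740. -192.   40.]
slB [ 749. -285.   40.]
phone [291. 281.   9.]
cap side [663. 381. 210.]
jar [446. 364. 100.]
```

>>> move_arm(motion=[[91,[0.6,0.3,0],[0,0,0.93]],[91,[0.6,0.3,0],[0,0,0.93]],[91,[0.6,0.3,0],[0,0,0.93]],[91,[0.6,0.3,0],[0,0,0.93]],[91,[0.6,0.3,0],[0,0,0.93]],[91,[0.6,0.3,0],[0,0,0.93]],[91,[0.6,0.3,0],[0,0,0.93]],[91,[0.6,0.3,0],[0.643,-0.766,0]],[91,[0.6,0.3,0],[0.643,-0.766,0]],[91,[0.6,0.3,0],[0.643,-0.766,0]],[91,[0.6,0.3,0],[0.643,-0.766,0]],[91,[0.6,0.3,0],[0.643,-0.766,0]],[91,[0.6,0.3,0],[0.643,-0.766,0]],[91,[0.6,0.3,0],[0.643,-0.766,0]],[91,[0.6,0.3,0],[0.643,-0.766,0]],[91,[0.6,0.3,0],[0.643,-0.766,0]],[91,[0.6,0.3,0],[0.643,-0.766,0]],[91,[0.6,0.3,0],[0.643,-0.766,0]]])

```text
time_s: 1.6
ee_pos: [408.7, -423.0, 189.1]
ee_rot: [-179.9, -44.2, 39.9]
force: [0.4, 0.0, 0.4]
gripper_width: 90.8
gripper_force: 0.0
```

```bash
cat >> h.py <<'E'
from scipy.spatial.transform import Rotation as Ro
def show():
    s=state(); R=Ro.from_euler("xyz",s["ee_rot"],degrees=True).as_matrix()
    print("t",round(s["time_s"],2),"p",s["ee_pos"].round(1),"rot",s["ee_rot"].round(1),"q",s["qpos"].round(1)); print("z",R[:,2].round(3),"y",R[:,1].round(3),"az",np.degrees(np.arctan2(R[1,2],R[0,2])).round(1),"F",s["force"].round(1),"w",round(s["gripper_width"],1),"gf",round(s["gripper_force"],1))
    return s,R
E
python3 -c "
from h import *
show()"
```

```text
t 1.6 p [ 408.7 -423.   189.1] rot [-179.9  -44.2   39.9] q [-70.7  26.9  91.4  41.1  82.9 -33.9]
z [ 0.534  0.448 -0.717] y [ 0.642 -0.767 -0.001] az 40.0 F [0.4 0.  0.4] w 90.8 gf 0.0
```

>>> move_arm(motion=[[91,[0.3,0.22,-0.7],[0.422,-0.503,0]],[91,[0.3,0.22,-0.7],[0.422,-0.503,0]],[91,[0.3,0.22,-0.7],[0.422,-0.503,0]],[91,[0.3,0.22,-0.7],[0.422,-0.503,0]],[91,[0.3,0.22,-0.7],[0.422,-0.503,0]],[91,[0.3,0.22,-0.7],[0.422,-0.503,0]],[91,[0.3,0.22,-0.7],[0.422,-0.503,0]],[91,[0.3,0.22,-0.7],[0.422,-0.503,0]],[91,[0,0,0],[0,0,0]]])

```text
time_s: 2.35
ee_pos: [467.3, -376.6, 44.0]
ee_rot: [-178.5, -65.1, 38.7]
force: [0.0, 0.1, -0.2]
gripper_width: 91.4
gripper_force: 0.0
```

Run:
```python
from h import *
s,R=show()
a=grab_frame("top");b=grab_frame("side")
im=np.hstack([cv2.resize(a[190:350,380:540],(400,400)),cv2.resize(b[320:480,220:380],(400,400))])
for k,(n,ox,oy) in enumerate((("top",380,190),("side",220,320))):
    u,v=proj(n,s["ee_pos"]); cv2.circle(im,(int((u-ox)*2.5+400*k),int((v-oy)*2.5)),3,(0,255,0),-1)
cv2.imwrite("pics/pre.png",im)
```

```text
t 2.35 p [ 467.3 -376.6   44. ] rot [-178.5  -65.1   38.7] q [-70.7  45.1 101.6  59.3  80.  -58. ]
z [ 0.692  0.587 -0.421] y [ 0.643 -0.766 -0.011] az 40.3 F [ 0.   0.1 -0.2] w 91.4 gf 0.0
```

View pics/pre.png

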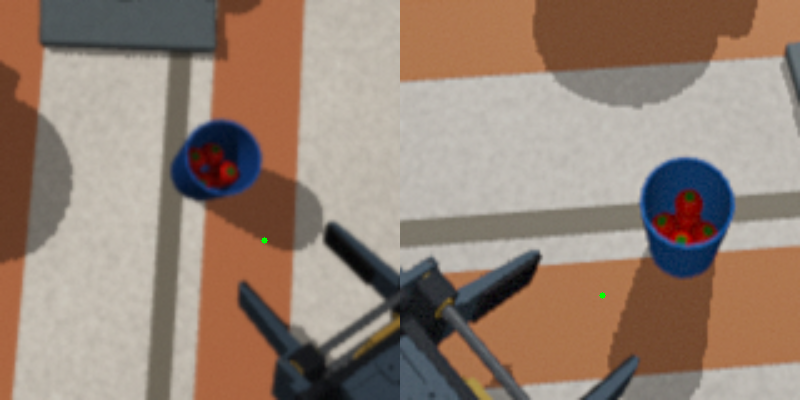

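Crop: the finger tips straddle the line to the cup, with the tips at (328,230) and (243,290) and the cup at about (211,166). The lateral error is about 3 mm, so I'll go ahead and grasp.

>>> move_arm(motion=[[91,[0.52,0.42,-0.02],[0,0,0]],[91,[0.52,0.42,-0.02],[0,0,0]],[91,[0.52,0.42,-0.02],[0,0,0]],[91,[0.52,0.42,-0.02],[0,0,0]],[91,[0.52,0.42,-0.02],[0,0,0]],[91,[0.52,0.42,-0.02],[0,0,0]],[91,[0,0,0],[0,0,0]],[50,[0,0,0],[0,0,0]],[50,[0,0,0],[0,0,0]],[50,[0,0,0],[0,0,0]],[50,[0,0,0],[0,0,0]],[50,[0,0,0],[0,0,0]],[50,[0,0,0],[0,0,0]],[50,[0,0,0],[0,0,0]],[50,[0,0,0],[0,0,0]]], grip_force=20)

```text
time_s: 3.7
ee_pos: [546.3, -316.3, 46.9]
ee_rot: [-179.9, -65.1, 39.9]
force: [-1.3, -0.1, 3.9]
gripper_width: 65.8
gripper_force: 19.7
```

Run:
```python
from h import *
s,R=show()
a=grab_frame("top");b=grab_frame("side")
im=np.hstack([cv2.resize(a[190:350,380:540],(400,400)),cv2.resize(b[320:480,220:380],(400,400))])
cv2.imwrite("pics/gr.png",im)
```

```text
t 3.7 p [ 546.3 -316.3   46.9] rot [-179.9  -65.1   39.9] q [-61.8  43.7 105.   67.   74.7 -58.2]
z [ 0.695  0.583 -0.421] y [ 0.642 -0.766 -0.   ] az 40.0 F [-1.3 -0.1  3.9] w 65.8 gf 19.7
```

View pics/gr.png

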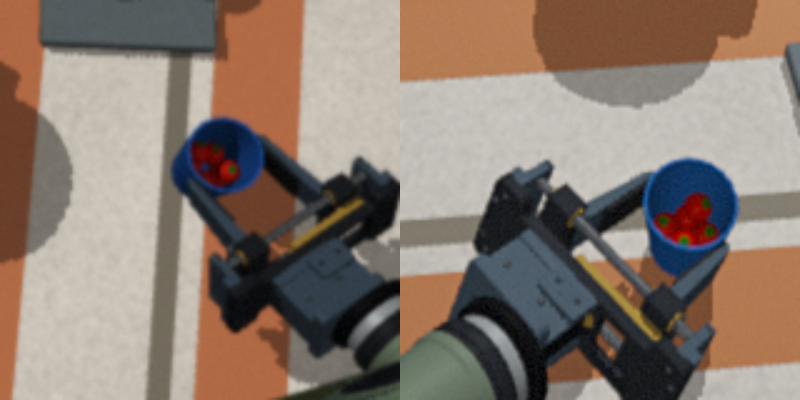

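The cup is held, with a 65.8 mm opening and 19.7 N. Next I'll lift it and carry it over the bowl.

>>> move_arm(motion=[[50,[0,0,0.3],[0,0,0]],[50,[0,0,0.6],[0,0,0.5]],[50,[0,0.1,0.9],[0,0,0.94]],[50,[0.04,0.2,0.9],[0,0,0.94]],[50,[0.04,0.3,0.9],[0,0,0.94]],[50,[0.04,0.4,0.9],[0,0,0.94]],[50,[0.04,0.5,0.9],[0,0,0.94]],[50,[0.04,0.6,0.9],[0,0,0.94]],[50,[0.04,0.7,0.6],[0,0,0.94]],[50,[0.04,0.8,0.3],[0,0,0.42]],[50,[0.04,0.9,0.1],[0,0,0]],[50,[0,0.9,0],[0,0,0]],[50,[0,0.9,0],[0,0,0]],[50,[0,0.9,0],[0,0,0]],[50,[0,0.9,0],[0,0,0]],[50,[0,0.9,0],[0,0,0]]])

```text
time_s: 5.13
ee_pos: [554.0, -90.2, 227.9]
ee_rot: [-179.8, -64.9, 69.7]
force: [1.6, 0.9, -1.3]
gripper_width: 65.8
gripper_force: 19.9
```

```bash
python3 -c "
from h import *
show()"
```

```text
t 5.13 p [554.  -90.2 227.9] rot [-179.8  -64.9   69.7] q [-43.   28.6  99.9  56.5  90.7 -43.8]
z [ 0.31   0.851 -0.425] y [ 0.939 -0.343 -0.002] az 70.0 F [ 1.6  0.9 -1.3] w 65.8 gf 19.9
```

>>> move_arm(motion=[[50,[0,0.9,0.1],[0,0,0]],[50,[0,0.9,0.1],[0,0,0]],[50,[0,0.9,0.1],[0,0,0]],[50,[0,0.9,0],[0,0,0]],[50,[0,0.9,0],[0,0,0]],[50,[0,0.9,0],[0,0,0]],[50,[0,0.7,0],[0,0,0]],[50,[0,0.5,0],[0,0,0]],[50,[0,0.3,0],[0,0,0]],[50,[0,0.15,0],[0,0,0]],[50,[0,0,0],[0,0,0]]])

```text
time_s: 6.05
ee_pos: [554.2, 85.4, 236.1]
ee_rot: [-179.9, -65.0, 69.9]
force: [0.5, -0.4, -0.6]
gripper_width: 66.0
gripper_force: 19.9
```

Run:
```python
from h import *
s,R=show()
a=grab_frame("top");b=grab_frame("side")
im=np.hstack([cv2.resize(a[110:290,210:390],(400,400)),cv2.resize(b[110:330,220:440],(400,400))])
cv2.imwrite("pics/pp.png",im)
```

```text
t 6.05 p [554.2  85.4 236.1] rot [-179.9  -65.    69.9] q [-27.9  20.7 112.7  66.3  78.5 -42.8]
z [ 0.31   0.852 -0.423] y [ 0.94  -0.342 -0.001] az 70.0 F [ 0.5 -0.4 -0.6] w 66.0 gf 19.9
```

View pics/pp.png

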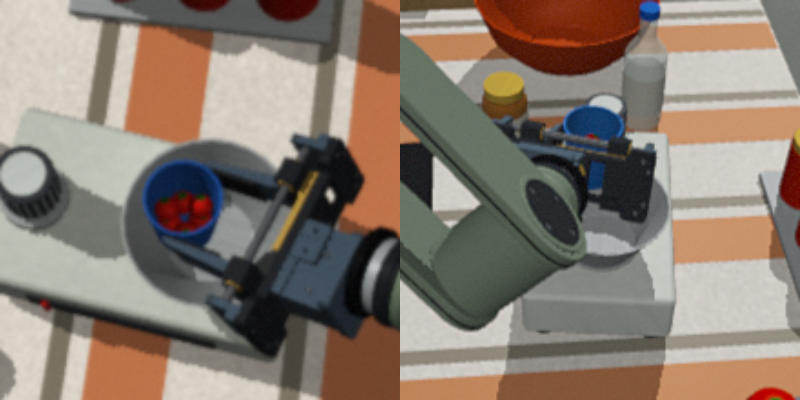

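Crop: the cup, at (183,195), is above the bowl, centred near (210,210), with the tomatoes inside. I'll roll it about the tool axis.

>>> move_arm(motion=[[50,[0,0,0],[0.15,0.42,-0.21]],[50,[0,0,0],[0.31,0.852,-0.423]],[50,[0,0,0],[0.31,0.852,-0.423]],[50,[0,0,0],[0.31,0.852,-0.423]],[50,[0,0,0],[0.31,0.852,-0.423]],[50,[0,0,0],[0.31,0.852,-0.423]],[50,[0,0,0],[0.31,0.852,-0.423]],[50,[0,0,0],[0.31,0.852,-0.423]],[50,[0,0,0],[0.31,0.852,-0.423]],[50,[0,0,0],[0.31,0.852,-0.423]],[50,[0,0,0],[0.31,0.852,-0.423]],[50,[0,0,0],[0.31,0.852,-0.423]],[50,[0,0,0],[0.31,0.852,-0.423]],[50,[0,0,0],[0.31,0.852,-0.423]],[50,[0,0,0],[0.31,0.852,-0.423]],[50,[0,0,0],[0.31,0.852,-0.423]],[50,[0,0,0],[0.31,0.852,-0.423]],[50,[0,0,0],[0.31,0.852,-0.423]],[50,[0,0,0],[0.31,0.852,-0.423]],[50,[0,0,0],[0.31,0.852,-0.423]]])

```text
time_s: 7.82
ee_pos: [554.8, 83.9, 236.0]
ee_rot: [-115.5, -10.6, -15.1]
force: [0.2, -0.1, -1.5]
gripper_width: 65.8
gripper_force: 19.8
```

>>> move_arm(motion=[[50,[0,0,0],[0.2,0.55,-0.27]],[50,[0,0,0],[0.2,0.55,-0.27]],[50,[0,0,0],[0.2,0.55,-0.27]],[50,[0,0,0],[0.2,0.55,-0.27]],[50,[0,0,0],[0.2,0.55,-0.27]],[50,[0,0,0],[0.2,0.55,-0.27]],[50,[0,0,0],[0.2,0.55,-0.27]],[50,[0,0,0],[0.2,0.55,-0.27]],[50,[0,0,0],[0.2,0.55,-0.27]],[50,[0,0,0],[0.2,0.55,-0.27]],[50,[0,0,0],[0.2,0.55,-0.27]],[50,[0,0,0],[0.2,0.55,-0.27]],[50,[0,0,0],[0.2,0.55,-0.27]],[50,[0,0,0],[0.2,0.55,-0.27]],[50,[0,0,0],[0.2,0.55,-0.27]],[50,[0,0,0],[0.2,0.55,-0.27]],[50,[0,0,0],[0.2,0.55,-0.27]],[50,[0,0,0],[0.2,0.55,-0.27]],[50,[0,0,0],[0.2,0.55,-0.27]],[50,[0,0,0],[0.2,0.55,-0.27]]])

```text
time_s: 9.48
ee_pos: [554.8, 83.9, 236.3]
ee_rot: [-121.2, 35.5, -39.3]
force: [0.3, 0.6, -0.3]
gripper_width: 66.1
gripper_force: 19.8
```

Run:
```python
from h import *
s,R=show()
a=grab_frame("top");b=grab_frame("side")
im=np.hstack([cv2.resize(a[110:290,210:390],(400,400)),cv2.resize(b[110:330,220:440],(400,400))])
cv2.imwrite("pics/po.png",im)
```

```text
t 9.48 p [554.8  83.9 236.3] rot [-121.2   35.5  -39.3] q [-28.   20.9 112.5  66.3  78.7  87. ]
z [ 0.308  0.853 -0.422] y [-0.712 -0.087 -0.696] az 70.1 F [ 0.3  0.6 -0.3] w 66.1 gf 19.8
```

View pics/po.png

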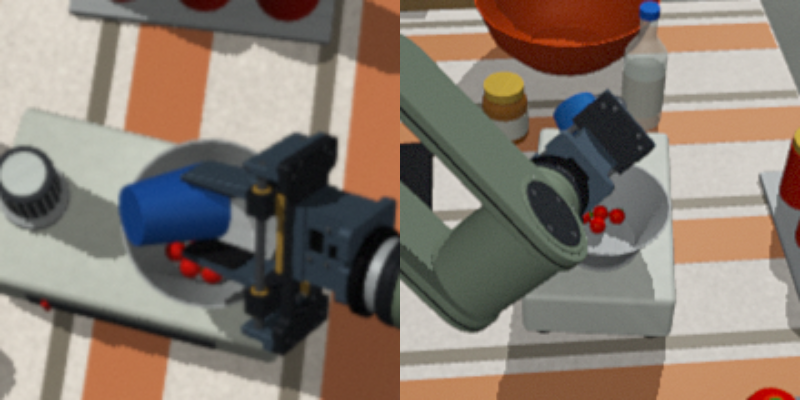

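Crop: tomatoes are visible in the bowl at about (175–210, 250–275). I'll tip a little further, then roll back.

>>> move_arm(motion=[[50,[0,0,0],[0.31,0.852,-0.423]],[50,[0,0,0],[0.31,0.852,-0.423]],[50,[0,0,0],[0.31,0.852,-0.423]],[50,[0,0,0],[0,0,0]],[50,[0,0,0],[0,0,0]],[50,[0,0,0],[0,0,0]],[50,[0,0,0],[0,0,0]],[50,[0,0,0],[-0.31,-0.852,0.423]],[50,[0,0,0],[-0.31,-0.852,0.423]],[50,[0,0,0],[-0.31,-0.852,0.423]],[50,[0,0,0],[-0.31,-0.852,0.423]],[50,[0,0,0],[-0.31,-0.852,0.423]],[50,[0,0,0],[-0.31,-0.852,0.423]],[50,[0,0,0],[-0.31,-0.852,0.423]],[50,[0,0,0],[-0.31,-0.852,0.423]],[50,[0,0,0],[-0.31,-0.852,0.423]],[50,[0,0,0],[-0.31,-0.852,0.423]],[50,[0,0,0],[-0.31,-0.852,0.423]],[50,[0,0,0],[-0.31,-0.852,0.423]],[50,[0,0,0],[-0.31,-0.852,0.423]]])

```text
time_s: 11.25
ee_pos: [554.3, 85.1, 236.3]
ee_rot: [-115.1, -0.5, -19.5]
force: [0.5, -0.8, -1.4]
gripper_width: 66.0
gripper_force: 19.8
```

>>> move_arm(motion=[[50,[0,0,0],[-0.31,-0.852,0.423]],[50,[0,0,0],[-0.31,-0.852,0.423]],[50,[0,0,0],[-0.31,-0.852,0.423]],[50,[0,0,0],[-0.31,-0.852,0.423]],[50,[0,0,0],[-0.31,-0.852,0.423]],[50,[0,0,0],[-0.31,-0.852,0.423]],[50,[0,-0.2,0],[-0.31,-0.852,0.423]],[50,[0,-0.4,0],[-0.31,-0.852,0.423]],[50,[0,-0.6,0],[-0.31,-0.852,0.423]],[50,[0,-0.9,0],[-0.31,-0.852,0.423]],[50,[0,-0.9,0],[-0.31,-0.852,0.423]],[50,[0,-0.9,0],[-0.31,-0.852,0.423]],[50,[0,-0.9,0],[-0.31,-0.852,0.423]],[50,[0,-0.9,0],[-0.31,-0.852,0.423]],[50,[0,-0.9,0],[-0.31,-0.852,0.423]],[50,[0,-0.9,0],[-0.31,-0.852,0.423]],[50,[0,-0.9,0],[-0.31,-0.852,0.423]],[50,[0,-0.9,0],[-0.31,-0.852,0.423]],[50,[0,-0.9,0],[-0.31,-0.852,0.423]],[50,[0,-0.9,0],[-0.31,-0.852,0.423]]])

```text
time_s: 12.92
ee_pos: [554.2, -193.6, 236.2]
ee_rot: [-161.0, -63.2, 48.9]
force: [0.6, -0.2, -1.0]
gripper_width: 65.9
gripper_force: 19.9
```

Run:
```python
from h import *
s,R=show()
a=grab_frame("top")
cv2.imwrite("pics/af.png",cv2.resize(a[140:300,220:480],None,fx=3,fy=3))
```

```text
t 12.92 p [ 554.2 -193.6  236.2] rot [-161.   -63.2   48.9] q [-49.5  33.6  88.5  52.8  98.6 -32.5]
z [ 0.31   0.85  -0.426] y [ 0.904 -0.403 -0.146] az 70.0 F [ 0.6 -0.2 -1. ] w 65.9 gf 19.9
```

View pics/af.png

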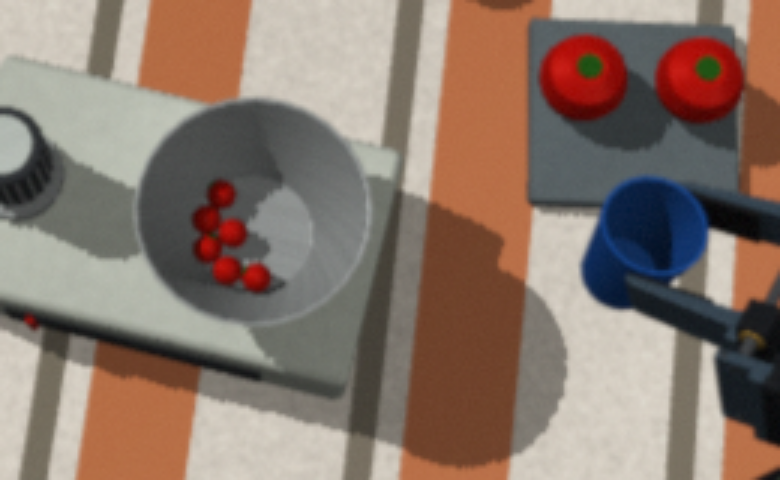

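All six tomatoes are in the bowl, around (205–255, 190–280), and the cup is empty. I'll return the cup to where it stood.

>>> move_arm(motion=[[50,[0,-0.6,0],[-0.24,-0.66,0.325]],[50,[0,-0.6,0],[-0.24,-0.66,0.325]],[50,[0,-0.6,0],[-0.24,-0.66,0.325]],[50,[-0.04,-0.5,-0.5],[0,0,-0.94]],[50,[-0.04,-0.5,-0.9],[0,0,-0.94]],[50,[-0.04,-0.5,-0.9],[0,0,-0.94]],[50,[-0.04,-0.5,-0.9],[0,0,-0.94]],[50,[-0.04,-0.4,-0.9],[0,0,-0.94]],[50,[-0.04,-0.4,-0.9],[0,0,-0.94]],[50,[-0.04,-0.3,-0.9],[0,0,-0.94]],[50,[-0.04,0,-0.7],[0,0,-0.94]],[50,[0,0,-0.3],[0,0,0]],[50,[0,0,-0.2],[0,0,0]],[50,[0,0,0],[0,0,0]]])

```text
time_s: 14.13
ee_pos: [546.8, -315.3, 58.5]
ee_rot: [-179.6, -64.8, 39.4]
force: [0.7, -0.9, -1.2]
gripper_width: 66.1
gripper_force: 19.9
```

```bash
python3 -c "
from h import *
show()"
```

```text
t 14.13 p [ 546.8 -315.3   58.5] rot [-179.6  -64.8   39.4] q [-61.6  42.4 105.   66.8  74.8 -56.7]
z [ 0.695  0.58  -0.425] y [ 0.64  -0.768 -0.003] az 39.9 F [ 0.7 -0.9 -1.2] w 66.1 gf 19.9
```

>>> move_arm(motion=[[50,[0,0,-0.2],[0,0,0]],[50,[0,0,-0.12],[0,0,0]],[50,[0,0,-0.08],[0,0,0]],[50,[0,0,-0.04],[0,0,0]],[50,[0,0,0],[0,0,0]],[50,[0,0,0],[0,0,0]]])

```text
time_s: 14.63
ee_pos: [546.4, -315.0, 48.0]
ee_rot: [-179.6, -64.8, 39.3]
force: [0.6, 0.0, -1.8]
gripper_width: 66.2
gripper_force: 19.9
```

>>> move_arm(motion=[[50,[0,0,-0.04],[0,0,0]],[50,[0,0,-0.04],[0,0,0]],[50,[0,0,0],[0,0,0]],[50,[0,0,0],[0,0,0]]])

```text
time_s: 14.97
ee_pos: [546.4, -314.9, 46.8]
ee_rot: [-179.6, -64.9, 39.4]
force: [-1.5, 0.5, 3.3]
gripper_width: 65.9
gripper_force: 19.7
```

>>> move_arm(motion=[[91,[0,0,0],[0,0,0]],[91,[0,0,0],[0,0,0]],[91,[0,0,0],[0,0,0]],[91,[0,0,0],[0,0,0]],[91,[0,0,0],[0,0,0]],[91,[0,0,0],[0,0,0]],[91,[-0.38,-0.32,0],[0,0,0]],[91,[-0.77,-0.64,0],[0,0,0]],[91,[-0.77,-0.64,0],[0,0,0]],[91,[-0.77,-0.64,0],[0,0,0]],[91,[-0.77,-0.64,0.2],[0,0,0]],[91,[-0.77,-0.64,0.6],[-0.64,0.77,0]],[91,[-0.5,0,0.9],[-0.64,0.77,0]],[91,[-0.5,0,0.9],[-0.64,0.77,0]],[91,[-0.3,0,0.9],[-0.64,0.77,0]],[91,[0,0,0.9],[-0.64,0.77,0]],[91,[0,0.3,0.9],[-0.64,0.77,0]],[91,[0,0.6,0.9],[-0.64,0.77,0]],[91,[0,0.9,0.9],[-0.64,0.77,0]]])

```text
time_s: 16.55
ee_pos: [407.1, -359.6, 224.5]
ee_rot: [-179.9, -32.5, 39.4]
force: [0.4, -0.2, 0.2]
gripper_width: 90.7
gripper_force: 0.0
```

Run:
```python
from h import *
s,R=show()
for n,im,(x0,y0,x1,y1) in (("top",grab_frame("top"),(430,220,510,300)),("side",grab_frame("side"),(290,360,380,450))):
    b,g,r=[im[y0:y1,x0:x1,i].astype(int) for i in range(3)]
    m=((b>r+40)&(b>g+30)).astype(np.uint8)
    c=max(cv2.findContours(m,0,2)[0],key=cv2.contourArea).reshape(-1,2)+[x0,y0]
    print(n,cv2.boundingRect(c))
```

```text
t 16.55 p [ 407.1 -359.6  224.5] rot [-179.9  -32.5   39.4] q [-63.1  16.7  95.2  32.4  78.1 -22.2]
z [ 0.415  0.342 -0.843] y [ 0.635 -0.773 -0.001] az 39.5 F [ 0.4 -0.2  0.2] w 90.7 gf 0.0
top (448, 238, 36, 30)
side (316, 382, 38, 48)
```

The cup stands where it started; its box is unchanged in both views. Next is the collar.

>>> move_arm(motion=[[91,[0.3,0.5,0],[-0.64,0.77,0]],[91,[0.3,0.9,0],[-0.64,0.77,0]],[91,[0.3,0.95,0],[-0.64,0.77,0]],[91,[0.3,0.95,0],[-0.64,0.77,0]],[91,[0.3,0.95,0],[-0.64,0.77,0]],[91,[0.3,0.95,0],[-0.64,0.77,0]],[91,[0.3,0.95,0],[-0.64,0.77,0]],[91,[0.3,0.95,0],[-0.64,0.77,0]],[91,[0.3,0.95,0],[-0.08,0.1,0]],[91,[0.3,0.95,0],[0,0,0]],[91,[0.3,0.95,0],[0,0,0]],[91,[0.3,0.95,0],[0,0,0]],[91,[0.3,0.95,0],[0,0,0]],[91,[0.3,0.95,0],[0,0,0]],[91,[0.3,0.95,0],[0,0,0]],[91,[0.3,0.95,0],[0,0,0]],[91,[0.3,0.95,0],[0,0,0]],[91,[0.3,0.95,0],[0,0,0]],[91,[0.3,0.95,0],[0,0,0]],[91,[0.3,0.95,0],[0,0,0]]])

```text
time_s: 18.32
ee_pos: [558.1, 104.6, 222.2]
ee_rot: [-179.9, -0.1, 39.5]
force: [0.0, -0.5, 0.3]
gripper_width: 90.8
gripper_force: 0.0
```

```bash
python3 -c "
from h import *
show()"
```

```text
t 18.32 p [558.1 104.6 222.2] rot [-1.799e+02 -1.000e-01  3.950e+01] q [ 9.4 16.6 87.3  0.2 76.1 59.8]
z [-0.001  0.003 -1.   ] y [ 0.636 -0.772 -0.002] az 100.7 F [ 0.  -0.5  0.3] w 90.8 gf 0.0
```

>>> move_arm(motion=[[91,[0.18,0.9,0],[0,0,0]],[91,[0.18,0.9,0],[0,0,0]],[91,[0.18,0.9,0],[0,0,0]],[91,[0.18,0.9,0],[0,0,0]],[91,[0.18,0.8,0],[0,0,0]],[91,[0.18,0.46,0],[0,0,0]],[91,[0,0.2,-0.5],[0,0,0]],[91,[0,0,-0.8],[0,0,0]],[91,[0,0,-0.8],[0,0,0]],[91,[0,0,-0.6],[0,0,0]],[91,[0,0,-0.5],[0,0,0]],[91,[0,0,-0.3],[0,0,0]],[91,[0,0,0],[0,0,0]],[91,[0,0,0],[0,0,0]]])

```text
time_s: 19.48
ee_pos: [585.2, 230.4, 135.5]
ee_rot: [-179.9, -0.2, 39.5]
force: [0.7, 0.6, 0.3]
gripper_width: 90.5
gripper_force: 0.0
```

>>> move_arm(motion=[[50,[0,0,0],[0,0,0]],[50,[0,0,0],[0,0,0]],[50,[0,0,0],[0,0,0]],[50,[0,0,0],[0,0,0]],[50,[0,0,0],[0,0,0]],[50,[0,0,0],[0,0,0]],[50,[0,0,0],[0,0,0]],[50,[0,0,0],[0,0,0]]], grip_force=10)

```text
time_s: 20.15
ee_pos: [584.9, 231.4, 136.2]
ee_rot: [-179.9, -0.2, 39.5]
force: [-1.1, 0.2, 2.4]
gripper_width: 58.1
gripper_force: 10.0
```

```bash
python3 -c "
from h import *
show()"
```

```text
t 20.15 p [584.9 231.4 136.2] rot [-179.9   -0.2   39.5] q [20.4 25.1 87.   0.2 67.8 70.8]
z [ 0.002  0.004 -1.   ] y [ 0.637 -0.771 -0.002] az 64.2 F [-1.1  0.2  2.4] w 58.1 gf 10.0
```

>>> move_arm(motion=[[50,[0,0,0],[0,0,0]],[50,[0,0,0],[0,0,0]],[50,[0,0,-0.06],[0,0,0]],[50,[0,0,-0.06],[0,0,0]],[50,[0,0,0],[0,0,0]]], grip_force=35)

```text
time_s: 20.57
ee_pos: [585.4, 231.9, 135.7]
ee_rot: [-179.9, -0.4, 39.5]
force: [-4.3, 1.5, 13.9]
gripper_width: 57.2
gripper_force: 35.1
```

>>> move_arm(motion=[[50,[0,0,0],[0,0,0.8]],[50,[0,0,0],[0,0,0.8]],[50,[0,0,0],[0,0,0.8]],[50,[0,0,0],[0,0,0.8]],[50,[0,0,0],[0,0,0.8]],[50,[0,0,0],[0,0,0]]])

```text
time_s: 21.07
ee_pos: [586.7, 231.0, 135.5]
ee_rot: [179.9, -0.4, 55.7]
force: [-2.6, -0.5, 11.2]
gripper_width: 57.1
gripper_force: 35.1
```

```bash
python3 -c "
from h import *
s,R=show();print(s['torque'])"
```

```text
t 21.07 p [586.7 231.  135.5] rot [179.9  -0.4  55.7] q [20.4 25.1 87.   0.1 67.5 54.7]
z [ 0.006  0.005 -1.   ] y [ 0.826 -0.564  0.002] az 37.4 F [-2.6 -0.5 11.2] w 57.1 gf 35.1
[-0.07511285  0.17183219  0.08404297]
```

>>> move_arm(motion=[[50,[0,0,0],[0,0,0.9]],[50,[0,0,0],[0,0,0.9]],[50,[0,0,0],[0,0,0.9]],[50,[0,0,0],[0,0,0]]])

```text
time_s: 21.4
ee_pos: [587.0, 231.0, 135.6]
ee_rot: [179.8, -0.4, 66.5]
force: [-1.0, -0.4, 12.1]
gripper_width: 56.9
gripper_force: 35.0
```

>>> move_arm(motion=[[50,[0,0,0],[0,0,0.5]],[50,[0,0,0],[0,0,0.5]],[50,[0,0,0],[0,0,0.5]],[50,[0,0,0],[0,0,0.5]]])

```text
time_s: 21.73
ee_pos: [587.5, 231.4, 135.8]
ee_rot: [179.7, -0.4, 74.4]
force: [-0.6, -0.1, 11.2]
gripper_width: 56.8
gripper_force: 35.0
```

>>> move_arm(motion=[[50,[0,0,0],[0,0,0.5]],[50,[0,0,0],[0,0,0.5]],[50,[0,0,0],[0,0,0.5]],[50,[0,0,0],[0,0,0.5]]])

```text
time_s: 22.07
ee_pos: [587.7, 231.7, 135.8]
ee_rot: [179.7, -0.4, 82.4]
force: [-0.4, 0.0, 11.8]
gripper_width: 56.7
gripper_force: 35.0
```

>>> move_arm(motion=[[50,[0,0,0],[0,0,0.5]],[50,[0,0,0],[0,0,0.5]],[50,[0,0,0],[0,0,0.5]],[50,[0,0,0],[0,0,0.5]]])

```text
time_s: 22.4
ee_pos: [587.9, 232.1, 135.8]
ee_rot: [179.6, -0.4, 90.4]
force: [0.6, 2.3, 10.5]
gripper_width: 56.8
gripper_force: 35.0
```

>>> move_arm(motion=[[50,[0,0,0],[0,0,0.5]],[50,[0,0,0],[0,0,0.5]],[50,[0,0,0],[0,0,0.5]],[50,[0,0,0],[0,0,0.5]]])

```text
time_s: 22.73
ee_pos: [587.9, 232.3, 135.8]
ee_rot: [179.6, -0.3, 98.4]
force: [0.4, 2.3, 9.9]
gripper_width: 56.9
gripper_force: 35.0
```

```bash
python3 -c "
from h import *
s,R=show();print(s['torque'])"
```

```text
t 22.73 p [587.9 232.3 135.8] rot [179.6  -0.3  98.4] q [20.4 25.2 86.8  0.3 67.5 11.9]
z [ 0.006  0.007 -1.   ] y [0.989 0.146 0.007] az 48.8 F [0.4 2.3 9.9] w 56.9 gf 35.0
[ 0.37362984 -0.39434079 -0.2614665 ]
```

>>> move_arm(motion=[[50,[0,0,0],[0,0,0.5]],[50,[0,0,0],[0,0,0.5]],[50,[0,0,0],[0,0,0.5]],[50,[0,0,0],[0,0,0.5]]])

```text
time_s: 23.07
ee_pos: [587.8, 232.4, 135.8]
ee_rot: [179.6, -0.3, 106.4]
force: [-0.5, 2.1, 11.7]
gripper_width: 57.0
gripper_force: 35.0
```

Run:
```python
from h import *
s,R=show();print(s['torque'])
a=grab_frame("top");b=grab_frame("side")
im=np.hstack([cv2.resize(a[120:270,150:300],(400,400)),cv2.resize(b[120:230,280:390],(400,400))])
cv2.imwrite("pics/col.png",im)
```

```text
t 23.07 p [587.8 232.4 135.8] rot [179.6  -0.3 106.4] q [20.4 25.2 86.8  0.3 67.6  3.9]
z [ 0.005  0.007 -1.   ] y [0.959 0.282 0.007] az 51.5 F [-0.5  2.1 11.7] w 57.0 gf 35.0
[ 0.40917852 -0.30335951 -0.30145174]
```

View pics/col.png

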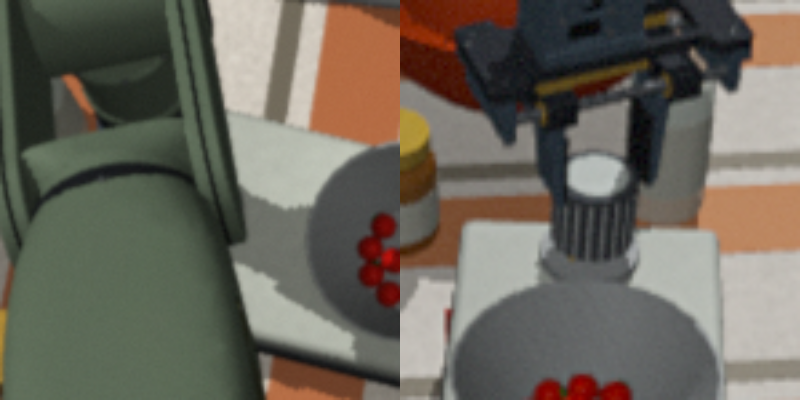

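Run:
```python
from h import *
s,R=show()
p=s["ee_pos"];y=R[:,1]
for dz in(0,10,20,30):
  for k in(-34,0,34):
    u,v=proj("side",p+y*k+[0,0,dz]); print(dz,k,"crop",round(400+(u-280)/.275),round((v-120)/.275))
for d in ((585,231,164),(585,231,152),(585,233.5,164)):
    u,v=proj("side",d);print("coltop",d,round(400+(u-280)/.275),round((v-120)/.275))
```

```text
t 23.17 p [587.8 232.3 135.7] rot [179.6  -0.3 106.4] q [20.4 25.2 86.8  0.3 67.6  3.9]
z [ 0.005  0.006 -1.   ] y [0.959 0.282 0.007] az 50.4 F [-1.   1.8 10.1] w 56.6 gf 35.0
0 -34 crop 550 216
0 0 crop 595 205
0 34 crop 640 194
10 -34 crop 550 205
10 0 crop 596 194
10 34 crop 641 183
20 -34 crop 550 194
20 0 crop 596 182
20 34 crop 641 171
30 -34 crop 550 182
30 0 crop 597 171
30 34 crop 642 160
coltop (585, 231, 164) 593 174
coltop (585, 231, 152) 592 188
coltop (585, 233.5, 164) 592 172
```

Crop: the fingers hold the upper half of the collar, whose top is at about (600,172), centred. It has not dropped yet after about 67°, so the keyways should line up between 60 and 90°. I'll keep turning.

>>> move_arm(motion=[[50,[0,0,0],[0,0,0.5]],[50,[0,0,0],[0,0,0.5]],[50,[0,0,0],[0,0,0.5]],[50,[0,0,0],[0,0,0.5]]])

```text
time_s: 23.5
ee_pos: [587.7, 232.2, 135.6]
ee_rot: [179.6, -0.2, 114.4]
force: [1.0, 0.8, 10.4]
gripper_width: 56.8
gripper_force: 35.0
```

>>> move_arm(motion=[[50,[0,0,0],[0,0,0.5]],[50,[0,0,0],[0,0,0.5]],[50,[0,0,0],[0,0,0.5]],[50,[0,0,0],[0,0,0.5]]])

```text
time_s: 23.83
ee_pos: [587.8, 232.1, 135.8]
ee_rot: [179.6, -0.1, 122.4]
force: [0.7, 1.5, 11.2]
gripper_width: 57.1
gripper_force: 35.0
```

>>> move_arm(motion=[[50,[0,0,0],[0,0,0.5]],[50,[0,0,0],[0,0,0.5]],[50,[0,0,0],[0,0,0.5]],[50,[0,0,0],[0,0,0.5]]])

```text
time_s: 24.17
ee_pos: [588.0, 232.3, 135.8]
ee_rot: [179.6, -0.1, 130.4]
force: [0.4, 1.4, 9.8]
gripper_width: 57.0
gripper_force: 35.0
```

```bash
python3 -c "
from h import *
s,R=show();print(s['torque'])"
```

```text
t 24.17 p [588.  232.3 135.8] rot [ 1.796e+02 -1.000e-01  1.304e+02] q [ 20.4  25.3  86.7   0.2  67.7 -20.1]
z [ 0.005  0.005 -1.   ] y [0.762 0.648 0.007] az 48.6 F [0.4 1.4 9.8] w 57.0 gf 35.0
[ 0.51118549 -0.47076733 -0.25182738]
```

>>> move_arm(motion=[[75,[0,0,0.1],[0,0,0]],[75,[0,0,0],[0,0,0]],[75,[0,0,0],[0,0,0]],[75,[0,0,0],[0,0,0]],[75,[0,0,0],[0,0,0]],[75,[0,0,0],[0,0,0]]])

```text
time_s: 24.67
ee_pos: [584.7, 230.9, 134.7]
ee_rot: [-179.8, -0.2, 130.3]
force: [-0.1, 0.6, 0.5]
gripper_width: 74.9
gripper_force: 0.0
```

```bash
cat >> h.py <<'E'
def disc(im):
    g=cv2.cvtColor(im,6).astype(int)[155:200,318:350]
    m=(g>125).astype(np.uint8)
    n,l,st,ce=cv2.connectedComponentsWithStats(m)
    return [(st[i].tolist(),(ce[i]+[318,155]).round(2).tolist()) for i in range(1,n) if st[i][4]>25]
E
python3 - <<'E'
from h import *
s,R=show();print(s['torque'])
print(disc(cv2.imread("pics/side0.png")))
b=grab_frame("side");cv2.imwrite("pics/s2.png",b);print(disc(b))
for nm in("pics/side0.png","pics/s2.png"):
    print(cv2.cvtColor(cv2.imread(nm),6)[158:205,332])
E
```

```text
t 24.67 p [584.7 230.9 134.7] rot [-179.8   -0.2  130.3] q [ 20.4  25.3  86.8   0.2  68.1 -20. ]
z [-0.005  0.001 -1.   ] y [ 0.762  0.647 -0.003] az 165.2 F [-0.1  0.6  0.5] w 74.9 gf 0.0
[ 0.0390397  -0.10762637 -0.00026848]
[([0, 0, 24, 9, 159], [328.52, 157.96]), ([6, 7, 18, 12, 169], [332.63, 167.66]), ([23, 27, 9, 18, 117], [345.98, 191.15])]
[([13, 0, 8, 7, 31], [335.48, 158.06]), ([10, 8, 10, 11, 94], [331.85, 167.62]), ([0, 26, 3, 9, 26], [318.96, 184.85]), ([24, 27, 8, 18, 107], [346.3, 190.98])]
[132 134 123  98 143 187 185 184 184 181 182 185 184 188 189 171  87  60
  46  70  82  85  85  86  85  84  82  85  78  73  75  75  76  75  90  93
  93  94 115 133 106 104 104 102 101 102 102]
[ 86 134 138 115 117 169 186 183 184 185 186 182 185 187 175 127  87  44
  38  53  72  73  70  73  82  81  82  81  85  85  84  86  81  83  90  95
  93  96 118 131 107 103 105 103 102 102 106]
```

>>> move_arm(motion=[[75,[0.15,0.05,-0.14],[0,0,0]],[75,[0,0,-0.14],[0,0,0]],[50,[0,0,0],[0,0,0]],[50,[0,0,0],[0,0,0]],[50,[0,0,0],[0,0,0]],[50,[0,0,0],[0,0,0]],[50,[0,0,0],[0,0,0]]], grip_force=15)

```text
time_s: 25.3
ee_pos: [588.3, 232.1, 128.2]
ee_rot: [-179.9, -0.2, 130.3]
force: [-0.5, -0.7, -0.0]
gripper_width: 58.4
gripper_force: 15.0
```

```bash
python3 -c "
from h import *
s,R=show();print(s['torque'])"
```

```text
t 25.3 p [588.3 232.1 128.2] rot [-179.9   -0.2  130.3] q [ 20.4  25.9  86.8   0.2  67.5 -20. ]
z [-0.004  0.001 -1.   ] y [ 0.762  0.647 -0.003] az 163.2 F [-0.5 -0.7 -0. ] w 58.4 gf 15.0
[-0.13407069  0.16016877  0.07332091]
```

>>> move_arm(motion=[[50,[0,0,0],[0,0,0]],[50,[0,0,-0.06],[0,0,0]],[50,[0,0,-0.03],[0,0,0]],[50,[0,0,0],[0,0,0.6]],[50,[0,0,0],[0,0,0.6]],[50,[0,0,0],[0,0,0.6]],[50,[0,0,0],[0,0,0.6]]], grip_force=30)

```text
time_s: 25.88
ee_pos: [589.4, 233.3, 126.8]
ee_rot: [179.9, -0.2, 140.0]
force: [-1.0, 1.0, -0.5]
gripper_width: 58.3
gripper_force: 30.0
```

```bash
python3 -c "
from h import *
s,R=show();print(s['torque'])"
```

```text
t 25.88 p [589.4 233.3 126.8] rot [179.9  -0.2 140. ] q [ 20.4  26.   86.8   0.2  67.2 -29.7]
z [-0.002  0.003 -1.   ] y [0.642 0.766 0.002] az 116.3 F [-1.   1.  -0.5] w 58.3 gf 30.0
[0.28150476 0.01003998 0.03415243]
```

>>> move_arm(motion=[[50,[0,0,0],[0,0,0.5]],[50,[0,0,0],[0,0,0.5]],[50,[0,0,0],[0,0,0.5]],[50,[0,0,0],[0,0,0.5]],[50,[0,0,0],[0,0,0.5]]])

```text
time_s: 26.3
ee_pos: [588.7, 233.1, 125.7]
ee_rot: [-180.0, -0.3, 150.0]
force: [-0.2, 1.4, -1.2]
gripper_width: 58.1
gripper_force: 30.0
```

```bash
python3 -c "
from h import *
s,R=show();print(s['torque'])"
```

```text
t 26.3 p [588.7 233.1 125.7] rot [-180.    -0.3  150. ] q [ 20.5  26.1  86.9   0.2  67.2 -39.6]
z [-0.004  0.002 -1.   ] y [ 0.5    0.866 -0.   ] az 154.5 F [-0.2  1.4 -1.2] w 58.1 gf 30.0
[ 0.38801283  0.05219822 -0.07471043]
```

The collar has moved down with no resisting force, so the keyways are over the pins. I'll push it down.

>>> move_arm(motion=[[50,[0,0,-0.08],[0,0,0]],[50,[0,0,-0.08],[0,0,0]],[50,[0,0,0],[0,0,0]]], grip_force=40)

```text
time_s: 26.55
ee_pos: [588.7, 233.2, 122.8]
ee_rot: [180.0, -0.2, 149.8]
force: [-2.4, 0.7, 3.6]
gripper_width: 58.1
gripper_force: 40.0
```

>>> move_arm(motion=[[50,[0,0,-0.08],[0,0,0]],[50,[0,0,-0.08],[0,0,0]],[50,[0,0,0],[0,0,0]]])

```text
time_s: 26.8
ee_pos: [588.8, 233.1, 119.9]
ee_rot: [179.9, -0.2, 149.8]
force: [-4.0, 0.3, 7.9]
gripper_width: 58.1
gripper_force: 40.0
```

```bash
python3 -c "
from h import *
s,R=show();print(s['torque'])"
```

```text
t 26.8 p [588.8 233.1 119.9] rot [179.9  -0.2 149.8] q [ 20.4  26.3  87.4   0.2  66.4 -39.5]
z [-0.003  0.003 -1.   ] y [0.503 0.864 0.001] az 134.9 F [-4.   0.3  7.9] w 58.1 gf 40.0
[ 0.24038642  0.66980549 -0.32997632]
```

>>> move_arm(motion=[[50,[0,0,-0.08],[0,0,0]],[50,[0,0,-0.08],[0,0,0]],[50,[0,0,0],[0,0,0]],[50,[0,0,0],[0,0,0]]])

```text
time_s: 27.13
ee_pos: [588.7, 233.2, 116.6]
ee_rot: [179.9, -0.2, 149.8]
force: [-4.9, -0.1, 12.7]
gripper_width: 57.9
gripper_force: 40.0
```

>>> move_arm(motion=[[50,[0,0,-0.08],[0,0,0]],[50,[0,0,-0.08],[0,0,0]],[50,[0,0,0],[0,0,0]],[50,[0,0,0],[0,0,0]]])

```text
time_s: 27.47
ee_pos: [588.5, 233.3, 116.4]
ee_rot: [179.8, -0.2, 149.8]
force: [-10.2, -1.8, 28.4]
gripper_width: 57.7
gripper_force: 40.1
```

Run:
```python
from h import *
s,R=show();print(s['torque'])
b=grab_frame("side");print(disc(b));print(cv2.cvtColor(b,6)[158:205,332])
```

```text
t 27.47 p [588.5 233.3 116.4] rot [179.8  -0.2 149.8] q [ 20.5  26.4  87.8   0.2  65.8 -39.5]
z [-0.001  0.004 -1.   ] y [0.503 0.864 0.003] az 103.8 F [-10.2  -1.8  28.4] w 57.7 gf 40.1
[-0.18540393  2.03239366 -0.35177494]
[([21, 27, 11, 18, 112], [346.08, 191.47])]
[ 28  24  22  19  29  29  45  43  46  45  48  47  39  44  50  46  45  40
  44  47  46  46  38  39  43  42  46  59  71  67  76  83  87  86  84  83
  84  93  97 100 105 104 106 101 101 102 103]
```

The collar bottomed out hard after a drop of about 11.8 mm. I'll ease the push a little, hold for a moment, and hand in.

>>> move_arm(motion=[[50,[0,0,0.04],[0,0,0]],[50,[0,0,0],[0,0,0]],[50,[0,0,0],[0,0,0]],[50,[0,0,0],[0,0,0]],[50,[0,0,0],[0,0,0]],[50,[0,0,0],[0,0,0]]])

```text
time_s: 28.02
ee_pos: [588.5, 233.3, 116.4]
ee_rot: [179.9, -0.2, 149.8]
force: [-9.4, -1.2, 24.5]
gripper_width: 57.6
gripper_force: 40.1
```

Run:
```python
from h import *
s,R=show()
b=grab_frame("side")[360:450,290:380].astype(int)
print(cv2.boundingRect(((b[...,0]>b[...,2]+40)&(b[...,0]>b[...,1]+30)).astype(np.uint8)))
if s["ee_pos"][2]<117.2 and s["force"][2]>11: print(job_done())
```

```text
t 28.02 p [588.5 233.3 116.4] rot [179.9  -0.2 149.8] q [ 20.5  26.4  87.8   0.2  65.8 -39.5]
z [-0.001  0.004 -1.   ] y [0.503 0.864 0.002] az 112.2 F [-9.4 -1.2 24.5] w 57.6 gf 40.1
(26, 22, 38, 48)
the job is handed in; nothing more can be done
None
```

I handed the job in at about 28 s: all six tomatoes are in the feed bowl, the cup is upright where it started, and the collar is pushed home with the gripper still holding it. The collar went down 11.8 mm of the expected 12 mm and is held with about 24 N; no judging result came back.

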